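# Seat the cover plate on the analyser's sample stage by feel

## Robot

A 6-joint arm with a two-finger parallel gripper is mounted at the origin on the work surface. World frame = base frame: x ahead of the robot, y to its left, z up, the work surface at z = 0. Lengths are in m, angles in rad, forces in N, time in s.
With the tool pointing down it reaches from about 0.2 to 0.875 m from the base axis. Payload 3.4 kg.
Tool frame: the origin (TCP) lies midway between the tips of the shut fingers; the grasp point (between the pads) lies 19 mm behind it; z points along the fingers, y is the line along which they close (so a half turn about z gives the same grasp; the last joint's range is limited). The gripper opens to 94 mm and grips with 3 to 60 N. Pads are 16 mm wide; open, the fingers measure 119 mm over their backs; the gripper's body (75 mm by 177 mm) begins 78 mm behind the grasp point.
Start: joints at [-1.248, 0.276, 1.505, -0, 1.361, -0.121], TCP at [0.247, -0.519, 0.205] pointing down, gripper open.
Joint ranges: [-2.89, 2.89], [-0.75, 2.08], [0.22, 2.7], [-1.18, 4.32], [0.11, 2.71], [-2.7, 2.7]. Speed limits (rad/s): [2.57, 2.57, 3.14, 3.14, 3.14, 3.14].

## Interface

Orientations are given as a 3x3 rotation matrix whose columns are the frame's x, y, z axes.
In Python, from bench import * gives the robot as it stands. The module is installed in compiled form; this text tells all that it offers.
- The arm moves only by the shell command python3 -m jog 'ROWS' [FORCE]. ROWS is JSON, a list that holds one entry, the list of rows, each a list of 7 numbers: the turn, a rotation vector about the world's x, y, z in rad, then the shift along the world's x, y, z in mm, then the opening, from -1 (shut) to 1 (fully open), so that 0 is half open. A call has 1 to 20 rows; each row is the pose to reach, as a shift and turn from the pose commanded when the call began; what a row does not reach only later rows make up. A row lasts 1/12 s, in which the tool goes at most 41.7 mm and 7.16 degrees, less where a joint would pass 70% of its speed; a pose out of reach is approached as far as the arm can. A call with a gripper value outside its range is refused whole. The fingers move at their own pace and stop on an object; FORCE is the grip in N (left out, the last holds). Time passes only in rows, so rows that repeat a pose let the fingers close. It gives the time, the measured TCP pose, the force, the opening and the grip force at its end, in the units of the state.
- sense(): the state, without advancing time (a new reading comes with each control period).
- get_image(name): name is "side" or "top"; returns a dict with "color" (400x640x3 uint8, red, green, blue), "fx", "fy", "cx", "cy" (pixels), "view" (4x4, takes a point from world to camera coordinates). Camera axes: x right, y down, z forward; pixel columns grow to the right and rows downward; lengths in m; the calibration is good to about 2 mm. A picture is of the moment at which its call begins. There is no depth.
- job_done(): hands the job in; it is judged then, once.
The state is a dict: "clock": time; "joints": joint angles; "qd": joint speeds; "effort": joint torques, N m; "eef_pos": TCP position; "orientation": TCP orientation; "force": force on the tool from outside, world axes, zero at the start; "moment": the same for the moment, N m; "opening": finger opening in m; "finger_force": force on a finger pad.
Only numpy, scipy, OpenCV 4.12 (cv2) and the standard library are available. Lean on these libraries where they do the work, as an engineer would, in place of code of your own. Each camera call takes 0.05 s, during which the arm holds its last target. There are 200 camera calls.

## Task

Pick up the metal cover plate by its black handle and fit it on the grey sample stage: rest it lightly on the two studs, slide it gently across them until both slots drop over the studs, and leave it lying flush on the stage with nothing touching it. Never press or shove hard against the stage or its studs, and leave the mouse, jar and cup alone.

Things in the scene. Friction and masses are not known exactly. Their poses are not given: they have to be found in the camera images.
- cover_grip (a point): Middle of the black handle of a loose aluminium cover plate (0.11-0.23 kg), 29 mm above the plate's underside; best grasp point. The handle is an upright bar at the plate's centre, 12 mm thick along x, 46 mm long along y, its top 41 mm above the underside: pinch it across x from above. z up. The plate lies flat, handle up; turned half round it is the same.
- cover_slot (a point): Centre of the cover plate's +y slot, at the underside. The plate is 80 mm along x, 120 mm along y, 5 mm thick (axes as the handle's). It has two through slots, 40 mm from its centre at +y and -y, each 10 mm along x and 16 mm along y, so round an 8 mm stud there is 1 mm of play either way along x and 4 mm along y.
- stage_top (a point): Centre of the flat top of the fixed grey sample stage, a block 130 mm along x, 150 mm along y; the top is 30 mm above the bench, z up. The plate fits with its x along this x (either way round). Seated flush, the handle's middle is 29 mm above this top; resting on the studs, 41 mm. All is rigid: lower slowly, press with a few newtons; 40 N between plate and stage is too much.
- groove_mid (a point): Middle of the dark groove in the stage top at stage y = +40 mm (its twin is at -40 mm); both run along the stage's x. From each rises one upright steel stud, 8 mm thick, 12 mm above the top. Both studs share one locked carriage: both are at the same stage x, anywhere from -18 to +18 mm of the groove's middle, not measured. They do not move in use.
- mouse_mid (a point): Bystander: the middle of a black computer mouse, 100 mm long, 58 mm wide and 30 mm high, on the bench. Leave it alone.
- jar_mid (a point): Bystander: the middle of a closed glass jar, 48 mm wide and 60 mm high, on the bench. Leave it alone.
- cup_mid (a point): Bystander: the middle of a small white plastic sample cup, 44 mm wide and 35 mm high, on the bench. Leave it alone.
Things that resemble listed ones, but are neither listed nor needed, are in the scene too. Of the things like the part that bears cover_grip, leave any that is green; of the rest the smaller one is meant.

How it is judged:
On the way:
1. the cover plate is lifted clear of the bench (height (world z) of cover_grip above 0.065 m), for 0.2 s.
At the end, for the whole second after the job is handed in: the cover plate lies at rest and flush on the stage with both slots down over the studs: handle middle 26.5 to 31.2 mm above the stage top, within 22 mm of the stage's centre along the stage's x and 8 mm along its y, tilted less than 2 degrees, its x axis within 0.15 rad of the stage's x (z of cover_grip in the frame of stage_top between 0.0265 and 0.0312 m and x of cover_grip in the frame of stage_top between -0.022 and 0.022 m and y of cover_grip in the frame of stage_top between -0.008 and 0.008 m and angle between cover_grip's own z axis and vertical below 0.035 rad and angle between the x axis of cover_grip and the x axis of stage_top, either way round below 0.15 rad and linear speed of cover below 0.01 m/s); the robot touches nothing.
It fails at once if the plate is pressed or shoved against the stage or its studs with more than 40 N (contact force between cover and stage above 40 N).
It fails at once if the robot knocks the stage with more than 40 N (contact force between any of the fingers, the arm and stage above 40 N).
It fails at once if the mouse, jar or cup is moved by more than 20 mm (distance of any of mouse_mid, jar_mid, cup_mid from where it was at the start of the episode above 0.02 m).
It also fails if it takes over 72 s, if anything falls off the work surface, if the arm or the gripper's body presses on something with over 40 N, if the wrist force passes 120 N, or if a joint passes its speed limit or range.

## Working session

There is one attempt and no reset: what is moved stays moved. The work goes in short steps, Python scripts to look and compute and a shell command to move; the robot and the scene stay as the last step left them, time stands still between calls to the robot, and variables do not carry over. Pictures are saved under pics/ and viewed, at most 10 in all, crops included, and the job is handed in when it is done.

```bash
mkdir -p pics
cat > h.py <<'E'
from bench import *
import cv2, numpy as np
def snap(n,f):
    d=get_image(n); np.savez('pics/'+f+'.npz',**d); cv2.imwrite('pics/'+f+'.png',d['color'][:,:,::-1]); return d
def ray(d,u,v):
    V=d['view']; R=V[:3,:3]; o=-R.T@V[:3,3]
    return o, R.T@np.array([(u-d['cx'])/d['fx'],(v-d['cy'])/d['fy'],1])
def onz(d,u,v,z):
    o,r=ray(d,u,v); return o+r*(z-o[2])/r[2]
def proj(d,p):
    c=d['view'][:3,:3]@np.asarray(p)+d['view'][:3,3]; return [d['fx']*c[0]/c[2]+d['cx'],d['fy']*c[1]/c[2]+d['cy']]
E
python3 - <<'E'
from h import *
a=snap('top','t0');b=snap('side','s0')
for d in(a,b): print(d['fx'],d['cx'],d['cy'],ray(d,320,200))
print(sense()['orientation'].__repr__())
E
```

```text
407.8980356488031 321.036005570797 193.72839978179948 (array([0.36965546, 0.1170497 , 1.0304118 ]), array([ 0.12240383,  0.03462562, -0.9919986 ]))
383.66394245151713 322.9738066748358 197.20196214388895 (array([0.1402986 , 0.79991887, 0.53280339]), array([ 0.41867742, -0.73392136, -0.53495973]))
array([[ 9.03120004e-01,  4.29387929e-01, -5.14591810e-04],
       [ 4.29388198e-01, -9.03118762e-01,  1.50886757e-03],
       [ 1.83152003e-04, -1.58364814e-03, -9.99998729e-01]])
```

View pics/t0.png

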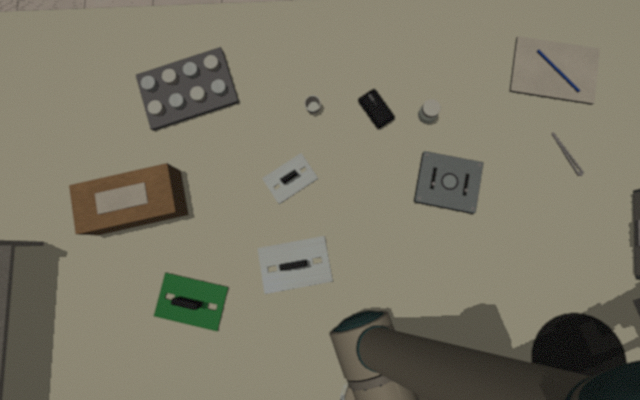

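View pics/s0.png

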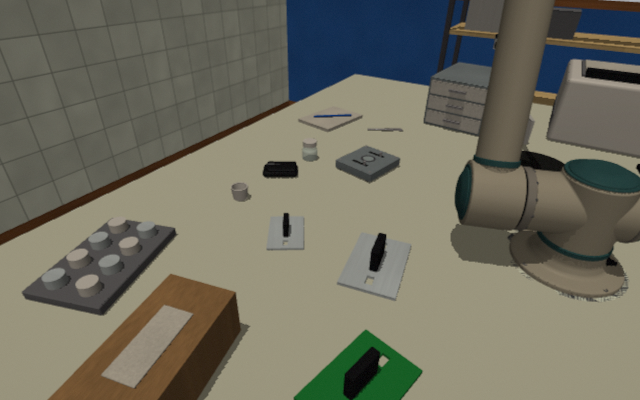

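Top: the small white plate is at (291,178) with its dark handle, and the stage is at (449,182) with grooves near (434,178) and (465,184). The mouse is at (376,109), the jar at (430,111) and the cup at (313,105). The large plate (295,264) and the green one (191,301) are decoys. The side view shows the same layout.

Run:
```python
from h import *
d=dict(np.load('pics/t0.npz'));im=d['color']
def comps(mask,box):
    x0,y0,x1,y1=box; m=np.zeros(mask.shape,np.uint8); m[y0:y1,x0:x1]=mask[y0:y1,x0:x1]*255
    cs,_=cv2.findContours(m,cv2.RETR_EXTERNAL,cv2.CHAIN_APPROX_NONE)
    return sorted(cs,key=cv2.contourArea)[::-1]
def rect(c,z):
    P=np.array([onz(d,u,v,z)[:2]*1000 for u,v in c[:,0,:]],np.float32); return cv2.minAreaRect(P)
i=im.astype(int); sat=i[:,:,0]-i[:,:,2]; g=i.sum(2)/3
print('bench',im[220,380],'plate',im[190,285],'stage',im[200,440],'handle',im[177,291])
pm=(sat<20)
c=comps(pm,(255,145,325,210))[0]; print('plate',rect(c,.005))
c=comps(g<60,(270,160,310,195))[0]; print('handle',rect(c,.035),c.shape)
c=comps(pm,(400,140,500,220))[0]; print('stage',rect(c,.03))
for c in comps(g<60,(420,158,478,204))[:3]: print('groove',rect(c,.03),c.mean(0))
a=cv2.resize(im[145:220,405:495],None,fx=6,fy=6,interpolation=cv2.INTER_CUBIC)
s=np.load('pics/s0.npz')['color'][140:185,330:405]
b=cv2.resize(s,(540,324),interpolation=cv2.INTER_CUBIC)
cv2.imwrite('pics/c1.png',np.vstack([a,b])[:,:,::-1][:774]) 
o=np.vstack([a,b]); cv2.imwrite('pics/c1.png',cv2.resize(o,None,fx=.77,fy=.77)[:,:,::-1])
```

```text
bench [139 136 116] plate [142 142 135] stage [88 90 86] handle [11 14  8]
plate ((554.9765625, 229.2821044921875), (84.65475463867188, 123.65036010742188), 32.70829391479492)
handle ((552.1234741210938, 227.47125244140625), (15.474166870117188, 40.67164993286133), 32.806636810302734) (35, 1, 2)
stage ((530.549560546875, -164.091552734375), (155.99708557128906, 136.4053497314453), 77.12559509277344)
groove ((523.2625122070312, -205.79444885253906), (8.854524612426758, 53.48904037475586), 78.22533416748047) [[465.34090909 184.02272727]]
groove ((548.6464233398438, -129.5008087158203), (8.273665428161621, 37.09577941894531), 76.77105712890625) [[433.4375  174.53125]]
groove ((521.2086181640625, -123.15498352050781), (7.3126420974731445, 9.966707229614258), 86.74372863769531) [[431.6 186.4]]
```

View pics/c1.png

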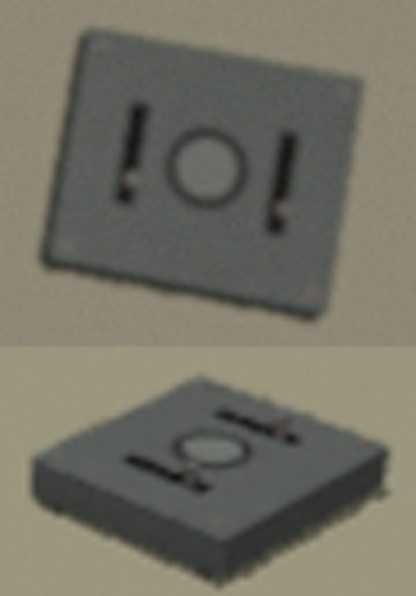

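Crop: the studs show as pale dots in the grooves, at about (432.9,183.6) and (465.6,190.1) in the full image. The circle at the stage centre is at about (448.8,180.9).

```bash
python3 - <<'E'
from h import *
d=dict(np.load('pics/t0.npz'))
a=onz(d,432.9,183.6,.042);b=onz(d,465.6,190.1,.042);c=onz(d,448.8,180.9,.03)
e=a-b;print(a,b,np.hypot(*e[:2]),'yaw y',np.degrees(np.arctan2(e[1],e[0])),'mid',(a+b)/2,'circ',c)
E
T='[0,0,1.698,306,747,-105,1]'; python3 -m jog "[[[0,0,1.698,306,747,-105,1],[0,0,1.698,306,747,-105,1],[0,0,1.698,306,747,-105,1],[0,0,1.698,306,747,-105,1],[0,0,1.698,306,747,-105,1],[0,0,1.698,306,747,-105,1],[0,0,1.698,306,747,-105,1],[0,0,1.698,306,747,-105,1],[0,0,1.698,306,747,-105,1],[0,0,1.698,306,747,-105,1],[0,0,1.698,306,747,-105,1],[0,0,1.698,306,747,-105,1],[0,0,1.698,306,747,-105,1],[0,0,1.698,306,747,-105,1],[0,0,1.698,306,747,-105,1],[0,0,1.698,306,747,-105,1],[0,0,1.698,306,747,-105,1],[0,0,1.698,306,747,-105,1],[0,0,1.698,306,747,-105,1],[0,0,1.698,306,747,-105,1]]]"
```

```text
[ 0.52524381 -0.12398368  0.042     ] [ 0.50734111 -0.20149807  0.042     ] 0.07955492887305651 yaw y 76.99502262589635 mid [ 0.51629246 -0.16274088  0.042     ] circ [ 0.53287615 -0.16606083  0.03      ]
clock: 1.77
eef_pos: [0.5539, 0.2319, 0.0993]
orientation: [[-0.542, 0.84, 0.0], [0.84, 0.542, 0.002], [0.001, 0.001, -1.0]]
force: [1.9, -0.6, 0.7]
opening: 0.0944
finger_force: 0.0
```

```bash
python3 -m jog "[[[0,0,0,0,0,-40,1],[0,0,0,0,0,-40,1],[0,0,0,0,0,-40,1],[0,0,0,0,0,-40,1]]]"
python3 - <<'E'
from h import *
a=snap('top','t1');b=snap('side','s1')
A=cv2.resize(a['color'][140:215,250:340],(480,400));B=cv2.resize(b['color'][150:270,240:340],(320,384))
B=cv2.copyMakeBorder(B,0,16,0,0,0);cv2.imwrite('pics/c2.png',np.hstack([A,B])[:,:,::-1])
p=sense()['eef_pos'];print(p)
E
```

```text
clock: 2.1
eef_pos: [0.5527, 0.2272, 0.0609]
orientation: [[-0.54, 0.842, -0.0], [0.842, 0.54, -0.0], [-0.0, -0.001, -1.0]]
force: [0.4, -0.1, -0.1]
opening: 0.0941
finger_force: 0.0
[0.55381979 0.22715554 0.06214947]
```

View pics/c2.png

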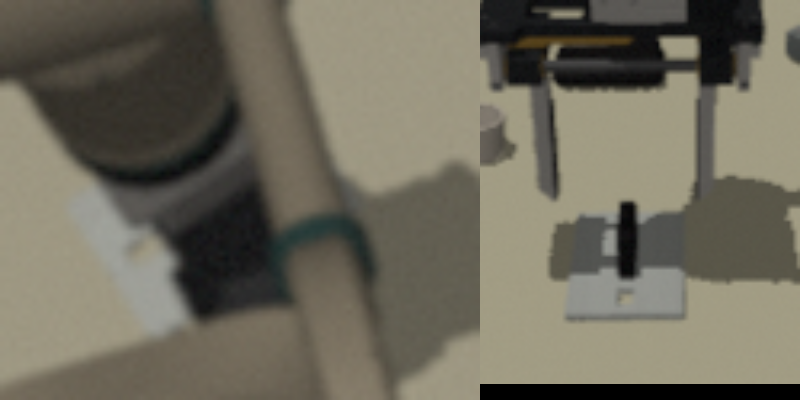

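Side crop: the fingers straddle the handle squarely, with the handle about mid-gap. Next I descend and close.

```bash
python3 -m jog "[[[0,0,0,0,0,-20,1],[0,0,0,0,0,-35,1],[0,0,0,0,0,-45,1],[0,0,0,0,0,-49,1],[0,0,0,0,0,-49,1],[0,0,0,0,0,-49,0],[0,0,0,0,0,-49,-0.3],[0,0,0,0,0,-49,-0.5],[0,0,0,0,0,-49,-0.6],[0,0,0,0,0,-49,-0.7],[0,0,0,0,0,-49,-0.8],[0,0,0,0,0,-49,-0.9],[0,0,0,0,0,-49,-1],[0,0,0,0,0,-49,-1],[0,0,0,0,0,-49,-1],[0,0,0,0,0,-49,-1]]]" 25
python3 -m jog "[[[0,0,0,0,0,0,-1],[0,0,0,0,0,0,-1],[0,0,0,0,0,5,-1],[0,0,0,0,0,15,-1],[0,0,0,0,0,35,-1],[0,0,0,0,0,60,-1],[0,0,0,0,0,90,-1],[0,0,0,0,0,110,-1],[0,0,0,0,0,110,-1],[0,0,0,0,0,110,-1],[0,0,0,0,0,110,-1],[0,0,0,0,0,110,-1]]]"
python3 - <<'E'
from h import *
a=snap('top','t2');b=snap('side','s2');s=sense();print(s['moment'])
B=cv2.resize(b['color'][90:240,220:370],(600,600),interpolation=cv2.INTER_CUBIC);cv2.imwrite('pics/c3.png',B[:,:,::-1])
E
```

```text
clock: 3.53
eef_pos: [0.5529, 0.2277, 0.0114]
orientation: [[-0.541, 0.841, 0.0], [0.841, 0.541, -0.0], [-0.0, 0.0, -1.0]]
force: [0.2, 0.0, -0.6]
opening: 0.0241
finger_force: 0.0
clock: 4.53
eef_pos: [0.5515, 0.2273, 0.1198]
orientation: [[-0.54, 0.841, -0.003], [0.841, 0.54, -0.001], [0.001, -0.003, -1.0]]
force: [-0.4, 0.4, -1.2]
opening: 0.012
finger_force: 25.0
[-0.01102838 -0.10592825  0.01704241]
```

View pics/c3.png

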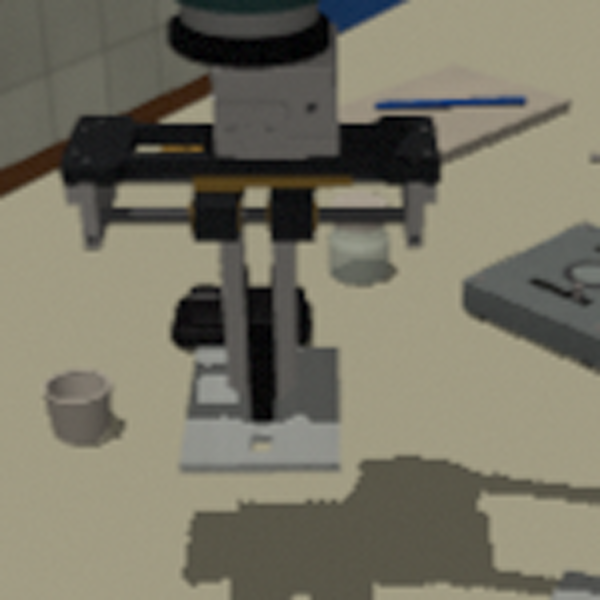

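The plate is held level on the pads. Next I carry it to just above the studs, 6 mm toward the stage centre from the stud estimate.

```bash
python3 -m jog "[[[0,0,-0.1,-4,-40,0,-1],[0,0,-0.2,-8,-80,0,-1],[0,0,-0.3,-10,-120,0,-1],[0,0,-0.4,-15,-160,0,-1],[0,0,-0.5,-18,-200,0,-1],[0,0,-0.6,-21,-240,0,-1],[0,0,-0.7,-24,-280,0,-1],[0,0,-0.797,-27,-320,0,-1],[0,0,-0.797,-30,-350,0,-1],[0,0,-0.797,-30,-375,0,-1],[0,0,-0.797,-30.6,-388,0,-1],[0,0,-0.797,-30.6,-391.7,0,-1],[0,0,-0.797,-30.6,-391.7,-15,-1],[0,0,-0.797,-30.6,-391.7,-28,-1],[0,0,-0.797,-30.6,-391.7,-36,-1],[0,0,-0.797,-30.6,-391.7,-36,-1],[0,0,-0.797,-30.6,-391.7,-36,-1],[0,0,-0.797,-30.6,-391.7,-36,-1],[0,0,-0.797,-30.6,-391.7,-36,-1],[0,0,-0.797,-30.6,-391.7,-36,-1]]]"
python3 - <<'E'
from h import *
a=snap('top','t3');b=snap('side','s3');s=sense();print(s['eef_pos'],s['force'],s['moment'])
A=cv2.resize(a['color'][140:230,395:500],(420,360),interpolation=cv2.INTER_CUBIC)
B=cv2.resize(b['color'][100:190,325:420],(380,360),interpolation=cv2.INTER_CUBIC);cv2.imwrite('pics/c4.png',np.hstack([A,B])[:,:,::-1])
E
```

```text
clock: 6.3
eef_pos: [0.5229, -0.164, 0.0862]
orientation: [[0.224, 0.975, 0.001], [0.975, -0.224, -0.001], [-0.0, 0.002, -1.0]]
force: [-0.4, -0.5, -0.8]
opening: 0.0116
finger_force: 25.0
[ 0.52263904 -0.16406398  0.08603415] [-0.23888349 -0.38930388 -1.50366717] [-0.01865098 -0.01409324  0.01973973]
```

View pics/c4.png

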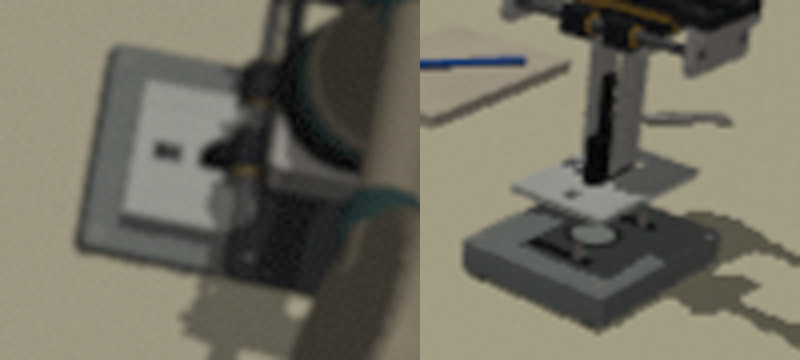

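The plate is level and yaw-aligned above the stage, with both studs visible beneath it. Now I lower it slowly.

```bash
python3 -m jog "[[[0,0,0,0,0,-10,-1],[0,0,0,0,0,-20,-1],[0,0,0,0,0,-27,-1],[0,0,0,0,0,-30,-1],[0,0,0,0,0,-31,-1],[0,0,0,0,0,-31,-1],[0,0,0,0,0,-31,-1],[0,0,0,0,0,-31,-1]]]"
python3 -m jog "[[[0,0,0,0,0,-0.5,-1],[0,0,0,0,0,-0.5,-1],[0,0,0,0,0,-1,-1],[0,0,0,0,0,-1,-1],[0,0,0,0,0,-1.5,-1],[0,0,0,0,0,-1.5,-1],[0,0,0,0,0,-2,-1],[0,0,0,0,0,-2,-1]]]"
```

```text
clock: 7.07
eef_pos: [0.5227, -0.1642, 0.0547]
orientation: [[0.224, 0.975, 0.001], [0.975, -0.224, -0.0], [-0.0, 0.001, -1.0]]
force: [-0.5, -0.9, -0.7]
opening: 0.0119
finger_force: 25.0
clock: 7.73
eef_pos: [0.5224, -0.1641, 0.0534]
orientation: [[0.224, 0.975, 0.001], [0.975, -0.224, -0.0], [-0.0, 0.001, -1.0]]
force: [-1.6, 0.9, 6.0]
opening: 0.0115
finger_force: 25.0
```

Contact at about 7 N. I ease off 0.3 mm and slide along stage −x.

```bash
python3 -m jog "[[[0,0,0,0,0,0.3,-1],[0,0,0,-0.5,0.1,0.3,-1],[0,0,0,-1,0.2,0.3,-1],[0,0,0,-1.5,0.3,0.3,-1],[0,0,0,-2,0.5,0.3,-1],[0,0,0,-2.5,0.6,0.3,-1],[0,0,0,-3,0.7,0.3,-1],[0,0,0,-3,0.7,0.3,-1]]]"
for k in 1 2; do python3 -m jog "[[[0,0,0,-0.5,0.1,0,-1],[0,0,0,-1,0.25,0,-1],[0,0,0,-1,0.25,0,-1]]]"; done
```

```text
clock: 8.4
eef_pos: [0.5208, -0.1639, 0.0534]
orientation: [[0.224, 0.975, 0.003], [0.975, -0.224, -0.001], [-0.001, 0.003, -1.0]]
force: [4.0, 0.1, 5.9]
opening: 0.012
finger_force: 25.0
clock: 8.65
eef_pos: [0.5195, -0.1638, 0.0533]
orientation: [[0.224, 0.975, 0.003], [0.975, -0.224, -0.001], [-0.001, 0.003, -1.0]]
force: [3.6, 0.4, 4.8]
opening: 0.012
finger_force: 25.0
clock: 8.9
eef_pos: [0.5177, -0.1633, 0.053]
orientation: [[0.224, 0.975, 0.001], [0.975, -0.224, -0.001], [-0.001, 0.001, -1.0]]
force: [3.2, -0.6, 4.3]
opening: 0.0118
finger_force: 25.0
```

```bash
for k in 1 2 3 ; do python3 -m jog "[[[0,0,0,-0.4,0.1,-0.1,-1],[0,0,0,-0.8,0.2,-0.1,-1],[0,0,0,-0.8,0.2,-0.1,-1]]]" | egrep 'eef|^force'; done
```

```text
eef_pos: [0.5149, -0.1621, 0.0517]
force: [0.8, -0.7, -0.9]
eef_pos: [0.5149, -0.1621, 0.052]
force: [1.6, -0.3, -2.5]
eef_pos: [0.5148, -0.1621, 0.0523]
force: [1.8, -0.7, -2.3]
```

Vertical contact has vanished and x has stopped, so the slots have engaged. I recentre slightly and lower.

```bash
python3 -m jog "[[[0,0,0,0.5,-0.1,0,-1],[0,0,0,1,-0.2,0,-1],[0,0,0,1,-0.2,-0.5,-1],[0,0,0,1,-0.2,-1,-1],[0,0,0,1,-0.2,-1.5,-1],[0,0,0,1,-0.2,-2,-1],[0,0,0,1,-0.2,-2,-1]]]"| egrep 'eef|^force'; python3 -m jog "[[[0,0,0,0,0,-0.5,-1],[0,0,0,0,0,-1,-1],[0,0,0,0,0,-1.5,-1],[0,0,0,0,0,-2,-1],[0,0,0,0,0,-2,-1]]]"
```

```text
eef_pos: [0.5156, -0.1623, 0.0503]
force: [-0.2, 0.3, -2.0]
clock: 10.65
eef_pos: [0.5158, -0.1624, 0.0484]
orientation: [[0.224, 0.975, -0.0], [0.975, -0.224, 0.0], [0.0, -0.0, -1.0]]
force: [-0.5, 0.3, -0.6]
opening: 0.0119
finger_force: 25.0
```

```bash
python3 -m jog "[[[0,0,0,0,0,-0.7,-1],[0,0,0,0,0,-1.5,-1],[0,0,0,0,0,-2.2,-1],[0,0,0,0,0,-3,-1],[0,0,0,0,0,-3.7,-1],[0,0,0,0,0,-4.5,-1],[0,0,0,0,0,-5,-1],[0,0,0,0,0,-5.5,-1],[0,0,0,0,0,-5.5,-1]]]"| egrep 'eef|^force'; for k in 1 2 3 ; do python3 -m jog "[[[0,0,0,0,0,-0.3,-1],[0,0,0,0,0,-0.6,-1],[0,0,0,0,0,-0.6,-1]]]"| egrep 'eef|^force'; done
```

```text
eef_pos: [0.5158, -0.1624, 0.0429]
force: [0.2, -0.5, -0.8]
eef_pos: [0.5159, -0.1624, 0.0424]
force: [0.8, 0.1, -1.8]
eef_pos: [0.5159, -0.1624, 0.0418]
force: [0.9, 0.3, -1.2]
eef_pos: [0.5159, -0.1624, 0.0415]
force: [-0.1, 0.6, 1.6]
```

Just touching down at z≈0.0415. I open slowly and retreat.

```bash
python3 -m jog "[[[0,0,0,0,0,-0.2,-1],[0,0,0,0,0,-0.2,-0.7],[0,0,0,0,0,-0.2,-0.6],[0,0,0,0,0,-0.2,-0.5],[0,0,0,0,0,0,-0.4],[0,0,0,0,0,0,-0.3],[0,0,0,0,0,0,-0.3],[0,0,0,0,0,5,-0.3],[0,0,0,0,0,20,-0.3],[0,0,0,0,0,50,-0.3],[0,0,0,0,0,80,-0.3],[0,0,0,-40,0,110,-0.3],[0,0,0,-80,-20,120,-0.3],[0,0,0,-120,-50,120,-0.3],[0,0,0,-160,-90,120,-0.3],[0,0,0,-190,-130,120,-0.3],[0,0,0,-210,-170,120,-0.3],[0,0,0,-220,-200,120,-0.3],[0,0,0,-220,-220,120,-0.3],[0,0,0,-220,-220,120,-0.3]]]"
python3 - <<'E'
from h import *
a=snap('top','t5');b=snap('side','s5')
A=cv2.resize(a['color'][140:230,395:500],(420,360),interpolation=cv2.INTER_CUBIC)
B=cv2.resize(b['color'][120:190,325:415],(380,360),interpolation=cv2.INTER_CUBIC);cv2.imwrite('pics/c5.png',np.hstack([A,B])[:,:,::-1])
E
```

```text
clock: 13.82
eef_pos: [0.2941, -0.3885, 0.162]
orientation: [[0.228, 0.974, 0.0], [0.974, -0.228, -0.006], [-0.005, 0.002, -1.0]]
force: [0.2, -0.6, -0.2]
opening: 0.0327
finger_force: 0.0
```

View pics/c5.png

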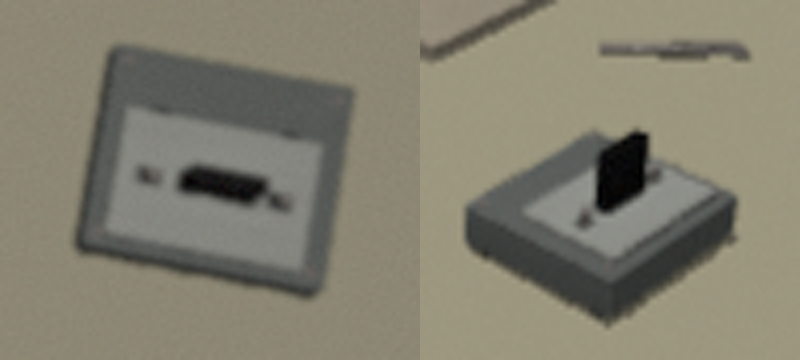

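The plate lies flush on the stage with a stud showing in each slot, at crop (148,175) and (282,201), and the gripper is clear. I hand it in.

```bash
python3 -c "
from bench import *
print(job_done())"
```

```text
the job is handed in; nothing more can be done
None
```

I seated the cover plate flush on the stage with both slots over the studs, backed the gripper clear, and handed the job in at about 14 s; force readings between moves stayed under about 7 N, and the hand-in returned no verdict.

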